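Hold a fragile sea-urchin shell in the padded specimen holder

TASK

The corked glass vial is standing in the way on the specimen holder: first stand it upright on the round blue mat. Then, without touching the fragile sea-urchin shell itself, slide the holder's green jaw up so that the shell stays lightly held between the two cork pads when you let go: a squeeze of about 3 N is right, and more than 6 N cracks it. Leave the other things on the bench where they are.

Things in the scene. Friction and masses are not known exactly. Their poses are not given: they have to be found in the camera images.
- holder: Specimen holder fixed to the bench: wooden bed 250 x 110 mm, 20 mm thick (its top is 20 mm above the bench), with a wooden end plate at +x (80 mm wide, 45 mm above the bed) that carries the fixed cork pad. Origin on the bench under the bed, x along the bed in the closing direction of the jaw (bed runs from x = -130 to +120 mm), z up.
- anvil: Fixed cork pad, 8 mm thick, 70 mm wide, from 2 to 43 mm above the bed. Origin at the middle of the lower edge of the face that looks at the shell (face plane x = 85 mm of the holder); x points away from the shell.
- jaw (a joint): Position of the sliding green jaw along the holder's +x, in m: 0 fully back, grows as it closes, up to 0.13. It slides stiffly, about 4 N of friction (plus 8 N per m/s), and stays where it is left. Its cork pad sits on springs, about 3 N per mm, up to 6 mm: they make the squeeze on the shell. When let go, a squeeze above 4 N pushes the jaw back.
- jaw_push (a point): Centre of the jaw's flat rear face (the side away from the shell), 20 mm above the bed; push here along the holder's +x. The jaw is an upright green plate 14 mm thick, 80 mm wide, top 47 mm above the bed. The sprung cork pad on its front is 8 mm thick, 70 mm wide; unloaded, its front face is 30 mm ahead of this point.
- shell: Fragile mauve sea-urchin shell, about 40 g, loose on the bed between the pads, flat underneath, 36 mm high, widest 17 mm above its foot. Irregular oval outline, 49 to 66 mm across by direction. Origin under its middle (within 2 mm), z up; any yaw. Pushed by the jaw it slides freely; it is squeezed once it reaches the fixed pad. It cracks above 6 N.
- vial: Corked glass vial standing upright on the bed between jaw and shell, about 60 g, round: 28 mm diameter up to 58 mm, then a cork of 25 mm diameter up to 75 mm. Origin at the centre of its underside, z up.
- mat: Round blue mat fixed to the bench, 100 mm diameter, 4 mm thick, where the vial goes. Origin at the centre of its underside.
- meter: Bystander: flat grey hand instrument 100 x 70 x 30 mm lying on the bench; origin under its centre.
- amber_jar: Bystander: amber jar, 52 mm diameter, 85 mm high; origin under its centre.
- ammonite: Bystander: round ammonite fossil, 72 mm diameter, 24 mm high; origin under its centre.

How it is judged:
By the outcome, as a careful person would: the job done as asked, in the order asked, and still so for the second after the job is handed in, with the robot touching nothing.
It also fails if it takes over 72 s, if anything falls off the work surface, if the arm or the gripper's body presses on something with over 40 N, if the wrist force passes 120 N, or if a joint passes its speed limit or range.

ROBOT

A 6-joint arm with a two-finger parallel gripper is mounted at the origin on the work surface. World frame = base frame: x ahead of the robot, y to its left, z up, the work surface at z = 0. Lengths are in m, angles in rad, forces in N, time in s.
With the tool pointing down it reaches from about 0.325 to 0.775 m from the base axis. Payload 5.5 kg.
Tool frame: the origin (TCP) lies between the finger pads; the fingertips stand 8 mm ahead of it and the grasp point (between the pads) lies 11 mm behind it (tcp_to_tips is the distance from the TCP to the fingertips, in m); z points along the fingers, y is the line along which they close (so a half turn about z gives the same grasp; the last joint's range is limited). The gripper opens to 88 mm and grips with 3 to 60 N. Pads are 20 mm wide; open, the fingers measure 115 mm over their backs; the gripper's body (75 mm by 178 mm) begins 61 mm behind the grasp point.
Start: joints at [1.146, 0.091, 1.231, -0, 1.82, -0.057], TCP at [0.216, 0.56, 0.231] pointing down, gripper open.
Joint ranges: [-2.87, 2.87], [-0.86, 2.18], [0.17, 2.46], [-1.51, 4.65], [0.06, 2.69], [-2.65, 2.65]. Speed limits (rad/s): [2.57, 2.57, 3.01, 3.14, 3.14, 3.14].

INTERFACE

Orientations are given as a unit quaternion [w, x, y, z].
In Python, from bench import * gives the robot as it stands. Calls block until the motion is done:
- move_to(position, orientation): joint-space move of the TCP to a pose.
- move_l(position, speed=0.15, orientation=None): straight line of the TCP; orientation=None keeps the orientation; speed is the mean speed in m/s.
- movej(angles): joint-space move.
- gripper_open() and close(): open the fingers fully, or close them until they stop; the grip force is fixed at half the most.
- hold(seconds).
- inverse_kinematics(position, orientation): joint angles nearest the present ones, or None.
- state(): the state.
- get_image(name): name is "scene" or "top" or "wrist"; returns a dict with "frame" (420x560x3 uint8, blue, green, red), "depth" (420x560 float32, m along the optical axis (not along the pixel's ray), 0 where there is no reading), "camera_matrix" (3x3 intrinsics, pixels), "k1" (the pictures are not rectified: a ray, as slopes to the right and down, at radius r is drawn at 1 + k1 r^2 times it, then the intrinsics apply), "view" (4x4, takes a point from world to camera coordinates). Camera axes: x right, y up, looking along -z (the intrinsics and any distortion apply to the point x, -y, -z); pixel columns grow to the right and rows downward; lengths in m; the calibration is good to about 2 mm. A picture is of the moment at which its call begins.
A pose or a line that the arm cannot do raises IKError and nothing moves.
- job_done(): hands the job in; it is judged then, once.
The state is a dict: "time": time; "joint_pos": joint angles; "dq": joint speeds; "joint_torque": joint torques, N m; "ee_pos": TCP position; "ee_rot": TCP orientation; "ft_force": force on the tool from outside, world axes, zero at the start; "moment": the same for the moment, N m; "finger_gap": finger opening in m; "finger_force": force on a finger pad.
Only numpy, scipy, OpenCV 4.12 (cv2) and the standard library are available. Lean on these libraries where they do the work, as an engineer would, in place of code of your own. Each camera call takes 0.05 s, during which the arm holds its last target. There are 200 camera calls.

## Working session

There is one attempt and no reset: what is moved stays moved. The work goes in short steps, each a Python script; the robot and the scene stay as the last script left them, time stands still between calls to the robot, and variables do not carry over. Pictures are saved under pics/ and viewed, at most 10 in all, crops included, and the job is handed in when it is done.

```bash
ls; mkdir -p pics; cat > h.py <<'E'
from bench import *
import numpy as np, cv2
def snap(n,fn=None):
    g=get_image(n)
    if fn: cv2.imwrite('pics/'+fn,g['frame'])
    return g
def rays(g,px):
    """world origin, directions for pixels (u,v)"""
    K=np.array(g['camera_matrix'],float); V=np.array(g['view'],float)
    px=np.atleast_2d(np.array(px,float))
    d=np.stack([(px[:,0]-K[0,2])/K[0,0],(px[:,1]-K[1,2])/K[1,1]],1)
    s=d.copy()
    for _ in range(30): s=d/(1+g['k1']*(s**2).sum(1,keepdims=True))
    R=V[:3,:3]; o=-R.T@V[:3,3]
    return o,np.c_[s[:,0],-s[:,1],-np.ones(len(s))]@R
def onplane(g,px,z):
    o,d=rays(g,px); return o+d*((z-o[2])/d[:,2])[:,None]
def cloud(g):
    h,w=g['depth'].shape; u,v=np.meshgrid(np.arange(w),np.arange(h))
    o,d=rays(g,np.c_[u.ravel(),v.ravel()])
    return (o+d*g['depth'].reshape(-1,1)).reshape(h,w,3)
def tri(g1,p1,g2,p2):
    o1,d1=rays(g1,p1);o2,d2=rays(g2,p2);d1=d1[0];d2=d2[0]
    A=np.c_[d1,-d2]; t=np.linalg.lstsq(A,o2-o1,rcond=None)[0]
    a=o1+t[0]*d1;b=o2+t[1]*d2
    return (a+b)/2,np.linalg.norm(a-b)
E
python3 - <<'E'
from h import *
a=snap('top','top1.png');b=snap('scene','scene1.png')
for g in(a,b):
    print(np.array(g['view']).round(3),g['k1'],np.array(g['camera_matrix'])[0,0],(g['depth']>0).mean())
s=state();print(s)
E
```

```text
pics
[[ 0.011 -1.     0.012 -0.017]
 [ 0.992  0.013  0.126 -0.616]
 [-0.126  0.011  0.992 -1.096]
 [ 0.     0.     0.     1.   ]] 0.047333059284836755 468.9392363600341 0.9961437074829932
[[-0.311  0.95   0.022  0.203]
 [-0.619 -0.22   0.754  0.31 ]
 [ 0.721  0.221  0.657 -1.371]
 [ 0.     0.     0.     1.   ]] 0.022029663396138842 399.82095588154795 0.996343537414966
{'time': 0.1, 'joint_pos': array([ 1.14629068e+00,  9.18249197e-02,  1.23175551e+00, -7.76664308e-06,
        1.81979850e+00, -5.66840403e-02]), 'dq': array([ 1.07498905e-03, -1.43526586e-03, -3.06304814e-03, -1.55422381e-03,
        8.26903103e-05, -5.83016672e-04]), 'joint_torque': array([ 2.17586785e-03, -4.47857416e+01, -4.07569814e+01,  6.99772406e-02,
        2.84135429e-02, -1.08274571e-04]), 'ee_pos': array([0.21564325, 0.55964386, 0.2296008 ]), 'ee_rot': array([-2.09161982e-04,  1.82876680e-01,  9.83135455e-01, -8.68312251e-04]), 'ft_force': array([ 0.62457041, -0.14832093,  0.07368188]), 'moment': array([-0.01515033,  0.07012598,  0.02873077]), 'finger_force': 0.0, 'finger_gap': 0.08749694916073103}
```

View pics/top1.png

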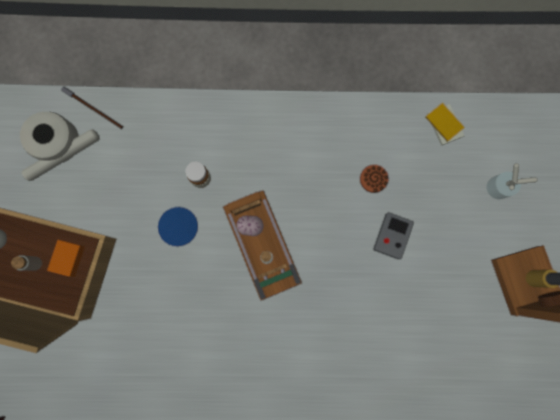

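View pics/scene1.png

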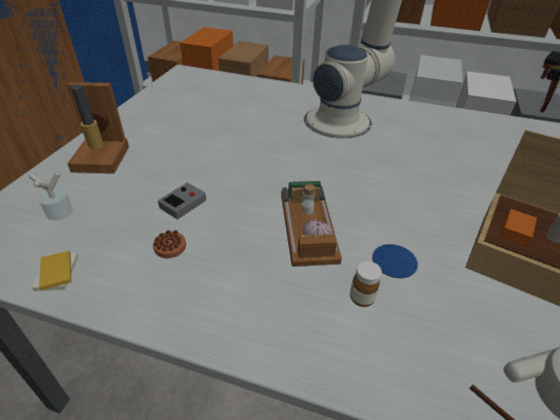

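The top view shows the holder at about (262,245), with the jaw at (277,277), the vial at (267,257), the shell at (249,226) and the blue mat at (178,226). The amber jar is at (197,175). The scene view agrees with this. Next I'll get coarse positions, then move the wrist camera over the holder.

```bash
cat > p.py <<'E'
from h import *
from scipy.spatial.transform import Rotation as Rn
def q_down(yaw):
    """tool z down, tool y at angle yaw in world"""
    y=np.array([np.cos(yaw),np.sin(yaw),0]);z=np.array([0,0,-1.]);x=np.cross(y,z)
    q=Rn.from_matrix(np.c_[x,y,z]).as_quat(); return [q[3],*q[:3]]
E
python3 - <<'E'
from p import *
a=snap('top');b=snap('scene');C=cloud(a);D=cloud(b)
for n,(u,v),z in [('mat',(178,226),.004),('vial',(266,257),.095),('shell',(249,226),.056),('jaw',(277,277),.067),('corner',(224,205),.02),('corner2',(300,282),.02),('jar',(197,170),.085)]:
    print(n,onplane(a,[u,v],z)[0].round(4),'depth pt',C[v,u].round(4))
hsv=cv2.cvtColor(a['frame'],cv2.COLOR_BGR2HSV);m=cv2.inRange(hsv,(100,120,50),(125,255,255));m[:,:140]=0;m[:,220:]=0
M=cv2.moments(m,True);print('mat c',M['m10']/M['m00'],M['m01']/M['m00'],M['m00'])
hs=cv2.cvtColor(b['frame'],cv2.COLOR_BGR2HSV);m2=cv2.inRange(hs,(100,120,50),(125,255,255));m2[:230]=0;m2[:,:360]=0;m2[:,430:]=0
M2=cv2.moments(m2,True)
p1=(M['m10']/M['m00'],M['m01']/M['m00']);p2=(M2['m10']/M2['m00'],M2['m01']/M2['m00'])
print(onplane(a,p1,.004),onplane(b,p2,.004),tri(a,p1,b,p2),'depth z',np.median(C[m>0],0),np.median(D[m2>0],0))
print(tri(a,(266,257),b,(309,188)))
ct=max(cv2.findContours(m,0,2)[0],key=cv2.contourArea);w=onplane(a,ct[:,0].astype(float),.004);print('mat d',np.ptp(w,0))
for x in [(.40,.03),(.45,.03)]:
  for yw in (1.9,1.9-np.pi,.35):
    j=inverse_kinematics([*x,.3],q_down(yw));print(yw,None if j is None else np.round(j,2))
E
```

```text
mat [0.5917 0.2495 0.004 ] depth pt [0.5914 0.2489 0.007 ]
vial [0.514  0.0283 0.095 ] depth pt [0.5139 0.0283 0.0972]
shell [0.5884 0.0708 0.056 ] depth pt [0.5885 0.0708 0.0558]
jaw [0.4692 0.0027 0.067 ] depth pt [0.4692 0.0027 0.0661]
corner [0.6434 0.1356 0.02  ] depth pt [0.6432 0.1354 0.0214]
corner2 [ 0.4577 -0.053   0.02  ] depth pt [ 0.4577 -0.0531  0.0193]
jar [0.7157 0.1932 0.085 ] depth pt [0.716  0.1935 0.0836]
mat c 177.43307086614172 226.25634295713036 1143.0
[[0.59101802 0.25086179 0.004     ]] [[0.59292373 0.25116771 0.004     ]] (array([0.59119372, 0.25130205, 0.00223471]), np.float64(0.00012407240311775278)) depth z [0.59129595 0.25075631 0.00340504] [0.59211703 0.25136489 0.00343228]
(array([0.51428538, 0.0279727 , 0.09080558]), np.float64(0.0009380169729620464))
mat d [0.09226903 0.09173792 0.        ]
1.9 [-0.01 -0.41  1.56 -0.    2.   -1.91]
-1.2415926535897932 [-0.01 -0.41  1.56 -0.    2.    1.23]
0.35 [-0.01 -0.41  1.56 -0.    2.   -0.36]
1.9 [-0.01 -0.28  1.45 -0.    1.97 -1.91]
-1.2415926535897932 [-0.01 -0.28  1.45 -0.    1.97  1.23]
0.35 [-0.01 -0.28  1.45 -0.    1.97 -0.36]
```

```bash
python3 - <<'E'
from p import *
q=q_down(0.4-np.pi/2)
move_to([.47,.02,.30],q)
g=snap('wrist','w1.png');np.savez('w1.npz',**g)
move_to([.53,.04,.32],q)
g=snap('wrist','w2.png');np.savez('w2.npz',**g);print(np.array(g['view']).round(3),state()['time'])
E
```

```text
[[ 0.391 -0.92  -0.001 -0.17 ]
 [ 0.884  0.376 -0.279 -0.426]
 [ 0.257  0.108  0.96  -0.617]
 [ 0.     0.     0.     1.   ]] 2.825
```

View pics/w1.png

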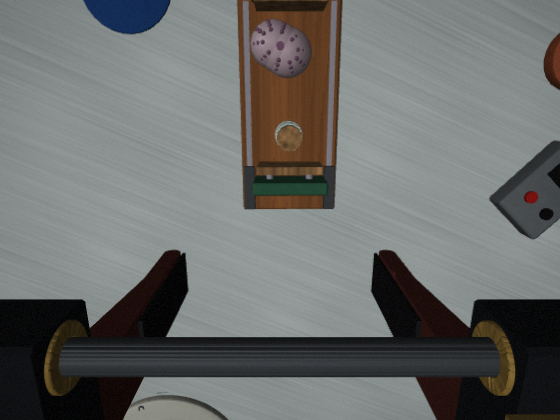

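View pics/w2.png

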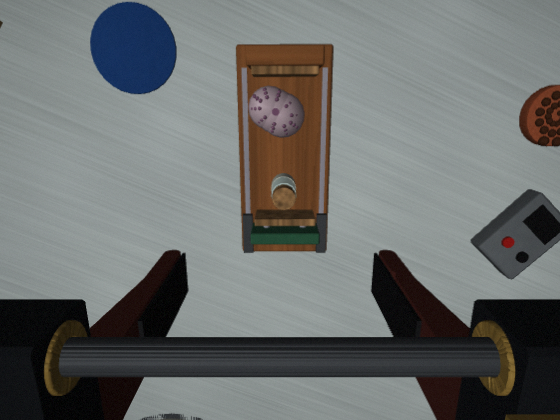

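In w2 the holder's far edge runs (237,45)–(333,45) and its near edge (242,251)–(327,251). The cork top is at about (284,197), the jaw at (285,235), the shell at (276,111) and the mat at (133,48). I'll measure from both wrist views.

```bash
cat > m.py <<'E'
from p import *
def load(f):
    d=np.load(f); return {k:d[k] for k in d}
def green(g):
    h=cv2.cvtColor(g['frame'],cv2.COLOR_BGR2HSV); return cv2.inRange(h,(60,80,20),(95,255,255))
def cen(m): M=cv2.moments(m.astype(np.uint8),True); return (M['m10']/M['m00'],M['m01']/M['m00'])
E
python3 - <<'E'
from m import *
W=[load('w1.npz'),load('w2.npz')]
T=[]
for g in W:
    C=cloud(g);Z=C[...,2]
    uu=np.zeros(Z.shape,bool);uu[:255,225:345]=1
    jg=(green(g)>0)&uu&(Z>.06); P=C[jg]
    r=cv2.minAreaRect(P[:,:2].astype(np.float32)); print('jaw top',P.mean(0).round(4),len(P),r)
    top=uu&(Z>.088)&(Z<.105); P=C[top];print('cork',P.mean(0).round(4),np.ptp(P,0).round(4),cv2.minEnclosingCircle(P[:,:2].astype(np.float32)));T.append(cen(top))
    hv=cv2.cvtColor(g['frame'],cv2.COLOR_BGR2HSV)
    ms=uu&(C[...,1]*0+Z>.024)&(hv[...,0]>125)&(hv[...,0]<178); ms=cv2.morphologyEx(ms.astype(np.uint8),2,np.ones((3,3)));P=C[ms>0]
    print('shell',P.mean(0).round(4),P.max(0).round(4),cv2.minAreaRect(P[:,:2].astype(np.float32)),len(P))
    bed=uu&(Z>.016)&(Z<.024);P=C[bed];print('bed z',np.median(P[:,2]))
    if g is W[1]:
        hol=uu&(Z>.012);n,l,s,c=cv2.connectedComponentsWithStats(hol.astype(np.uint8));k=1+s[1:,4].argmax();P=C[l==k]
        print('holder',cv2.minAreaRect(P[:,:2].astype(np.float32)))
        ep=hol&(Z>.058)&(np.arange(420)[:,None]<90);P=C[ep];print('endplate',P.mean(0),cv2.minAreaRect(P[:,:2].astype(np.float32)),np.median(P[:,2]))
    mt=cv2.inRange(hv,(100,120,40),(125,255,255));P=C[(mt>0)&(Z<.02)];print('mat',P.mean(0).round(4),np.ptp(P,0).round(3))
    print('pads? scan', [ (v,hv[v,285].tolist(),C[v,285].round(3).tolist()) for v in range(208,246,4)] if g is W[1] else '')
print('cork tri',tri(W[0],T[0],W[1],T[1]),T)
E
```

```text
jaw top [0.4679 0.0071 0.0705] 1027 ((0.5027689337730408, 0.02172764390707016), (0.09137498587369919, 0.07882379740476608), 23.02165412902832)
cork [0.5163 0.0294 0.0961] [0.0242 0.0244 0.0093] ((0.516223132610321, 0.029165342450141907), 0.012520582415163517)
shell [0.5903 0.07   0.0541] [0.6148 0.1026 0.4551] ((0.5565919876098633, 0.03209955617785454), (0.16228073835372925, 0.05585232004523277), 47.48268508911133) 2571
bed z 0.0212156926936021
mat [0.5641 0.2392 0.0054] [0.052 0.085 0.006]
pads? scan 
jaw top [0.4679 0.0072 0.0677] 880 ((0.5317408442497253, 0.034834373742341995), (0.1553463488817215, 0.0778023898601532), 23.300085067749023)
cork [0.517  0.0296 0.0958] [0.0246 0.0245 0.0102] ((0.5163924098014832, 0.029336530715227127), 0.01246575079858303)
shell [0.5928 0.0709 0.0538] [0.6155 0.1026 0.4743] ((0.5919368863105774, 0.07140027731657028), (0.06239483878016472, 0.04698575660586357), 88.19307708740234) 2043
bed z 0.021199171868000494
holder ((0.5493302345275879, 0.041695140302181244), (0.2481001615524292, 0.11025642603635788), 23.255374908447266)
endplate [0.64398445 0.08253643 0.07258843] ((0.630345344543457, 0.07651941478252411), (0.05884320288896561, 0.07974128425121307), 22.85692596435547) 0.06567134236011626
mat [0.5925 0.2514 0.0052] [0.098 0.099 0.006]
pads? scan [(208, [16, 132, 108], [0.507, 0.024, 0.097]), (212, [16, 134, 55], [0.488, 0.015, 0.038]), (216, [16, 134, 55], [0.487, 0.015, 0.053]), (220, [15, 128, 112], [0.486, 0.014, 0.063]), (224, [15, 134, 112], [0.482, 0.013, 0.065]), (228, [75, 127, 36], [0.473, 0.009, 0.05]), (232, [74, 111, 30], [0.473, 0.009, 0.065]), (236, [73, 131, 74], [0.469, 0.007, 0.068]), (240, [73, 128, 72], [0.465, 0.005, 0.068]), (244, [20, 134, 82], [0.444, -0.004, 0.021])]
cork tri (array([0.51598291, 0.02911919, 0.09095504]), np.float64(4.759957992025277e-06)) [(289.39889705882354, 138.13235294117646), (283.7378854625551, 197.37665198237886)]
```

Everything checks out:
- Holder yaw is 23.2°, with a 248 × 110 mm bed whose top is at 0.021 m.
- The cork top is at about 0.095 m with a 25 mm diameter, as it should be.
- The mat centre is (0.592, 0.251).

Next I'll move the vial.

```bash
python3 - <<'E'
from m import *
q=q_down(.406-np.pi/2); v=np.array([.5162,.0293]); m=np.array([.592,.2512])
move_to([*v,.15],q); move_l([*v,.051],speed=.1)
close(); s=state(); print('gap',s['finger_gap'],s['finger_force'],s['ft_force'].round(2),s['ee_pos'])
move_l([*v,.19],speed=.12); print(state()['finger_gap'])
move_l([*m,.19],speed=.2); move_l([*m,.06],speed=.12)
z=.042; f0=state()['ft_force'][2]
while z>.032:
    z-=.001; move_l([*m,z],speed=.02); f=state()['ft_force'][2]
    if f-f0>1.5: break
print('z',z,f0,f,state()['ee_pos'],state()['time'])
gripper_open(); move_l([*m,.2],speed=.12)
move_to([.47,.06,.33],q); g=snap('wrist','w3.png');np.savez('w3.npz',**g);print(state()['time'])
E
```

```text
gap 0.02759951649980089 29.996247589588165 [-0.34 -0.18 -0.64] [0.51616342 0.02932061 0.05096734]
0.027640576126442974
z 0.033999999999999996 -0.9529188453081228 4.509515457657966 [0.59213056 0.25124774 0.03497344] 12.35
15.9917
```

View pics/w3.png

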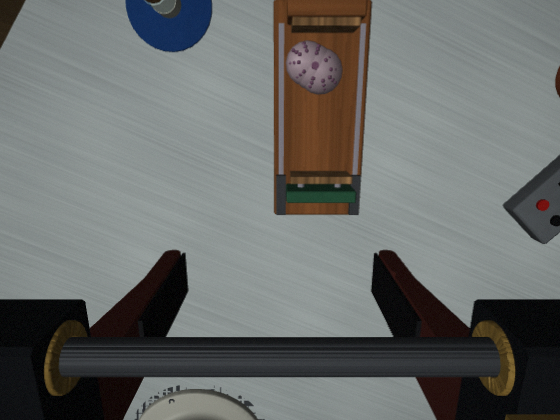

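The vial stands on the mat at (165,5), the holder is clear, and the shell is undisturbed at (315,67). Now the push: a fast approach first, then slow steps while logging force.

```bash
cat > j.py <<'E'
from m import *
yaw=.406; u=np.array([np.cos(yaw),np.sin(yaw)]); n=np.array([-u[1],u[0]]); O=np.array([.5539,.0437]); q=q_down(yaw-np.pi/2); Z=.041
def W(x,z=Z): return [*(O+x*u),z]
def F(): return -float(state()['ft_force'][:2]@u)
def X(): return float((state()['ee_pos'][:2]-O)@u)
E
python3 - <<'E'
from j import *
g=load('w3.npz');C=cloud(g);h=cv2.cvtColor(g['frame'],cv2.COLOR_BGR2HSV)
ms=(h[...,0]>125)&(h[...,0]<178)&(C[...,2]>.024)&(C[...,2]<.07);ms[:30]=0;ms[110:]=0;ms[:,:270]=0;ms[:,360:]=0
ms=cv2.morphologyEx(ms.astype(np.uint8),2,np.ones((3,3)))>0
d=C[ms][:,:2]-O;print('shell x',(d@u).min(),(d@u).max(),'y',(d@n).min(),(d@n).max())
v=(C[...,2]>.06)&(C[...,2]<.1);v[30:]=0;v[:,:140]=0;v[:,200:]=0;print('vial',C[v].mean(0),C[v].max(0))
close(); move_to(W(-.14,.15),q); move_l(W(-.14),speed=.12); hold(.2)
f0=F();print('f0',f0,X(),state()['finger_gap'])
x=-.130
while x<-.09:
    x+=.002; move_l(W(x),speed=.03); f=F()-f0; print(round(X()*1e3,2),round(f,2),end=' | ')
    if f>1.5: break
for i in range(3):
    x+=.002; move_l(W(x),speed=.02);print(round(X()*1e3,2),round(F()-f0,2),end=' | ')
    hold(.1);print('held',round(F()-f0,2))
print(state()['time'],x,f0)
E
```

```text
shell x 0.018619661464815997 0.07190751305268832 y -0.01933605798112454 0.039659157198688566
vial [0.5816366  0.24429112 0.06612502] [0.58843619 0.25710575 0.07877987]
f0 0.34409392416819584 -0.1395705760644461 0.00043916389386705325
-127.97 -1.03 | -125.97 -0.51 | -123.94 0.2 | -121.91 -0.44 | -119.91 1.39 | -117.9 -0.29 | -115.93 -0.33 | -113.99 -0.76 | -112.27 3.68 | -110.02 3.4 | held 3.07
-107.87 2.99 | held 1.78
-105.88 2.85 | held 3.46
23.0083 -0.10599999999999998 0.34409392416819584
```

```bash
cat >> j.py <<'E'
def Fa(k=8):
    r=[]
    for _ in range(k): hold(.02); r.append(F())
    return np.mean(r)
E
python3 - <<'E'
from j import *
f0=.0
move_l(W(-.028),speed=.04); b=[Fa()]; x=-.028; print('free',b[0],state()['time'])
while x<.0:
    x+=.001 if x<-.0145 else .0004
    move_l(W(x),speed=.01); f=Fa(6); base=np.median(b); print(round(X()*1e3,2),round(f,2),end=' | ')
    if f-base>1.3: break
    b.append(f)
print('base',base,state()['time'],x)
snap('wrist','w4.png')
E
```

```text
free 2.843216896301707 25.2417
-27.03 3.94 | -25.93 3.32 | -24.91 3.25 | -23.94 3.33 | -22.97 3.74 | -21.94 3.47 | -20.96 3.62 | -19.94 3.16 | -18.94 4.01 | -17.91 3.54 | -16.91 3.6 | -15.92 3.57 | -14.92 3.32 | -13.94 3.25 | -13.62 3.93 | -13.2 4.11 | -12.79 4.28 | -12.44 4.82 | -12.14 4.98 | base 3.5673561194382395 31.8917 -0.011999999999999992
```

View pics/w4.png

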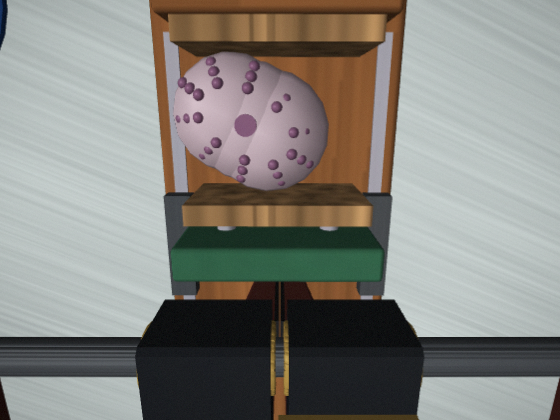

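The shell sits between the pads, with its rear edge at (270,188) and its front at (230,52). Force has just begun to rise, so I'll continue in fine steps.

```bash
python3 - <<'E'
from j import *
x=-.012
while x<-.008:
    x+=.0003; move_l(W(x),speed=.006); f=Fa(10); print(round(x*1e3,2),round(X()*1e3,2),round(f,2),end=' | ')
    if f-3.55>2.6: break
print(state()['time'],x)
snap('wrist','w5.png')
E
```

```text
-11.7 -11.95 5.37 | -11.4 -11.76 6.27 | 32.775 -0.0114
```

View pics/w5.png

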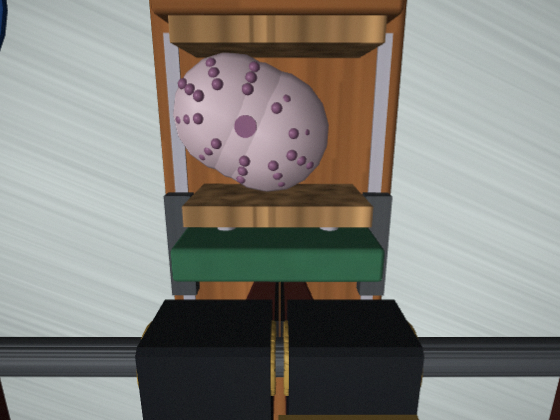

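```bash
python3 - <<'E'
from j import *
f=Fa(40); print('F',f,X())
if f<6.3:
    move_l(W(-.0112),speed=.005); f=Fa(40); print('F',f,X())
print(state()['time'])
E
```

```text
F 5.952615954053425 -0.011748286494188437
F 6.609681538348022 -0.011632635935587738
34.4083
```

The rise is about 3 N, so I'll back off and check.

```bash
python3 - <<'E'
from j import *
move_l(W(-.035),speed=.03); print('free',Fa(20)); move_l(W(-.035,.2),speed=.12)
move_to([.50,.08,.34],q); hold(.3)
g=snap('wrist','w6.png'); C=cloud(g)
a=snap('top');b=snap('scene');D=cloud(b)
for c,nm in((C,'wrist'),(D,'scene')):
    v=(np.hypot(c[...,0]-.592,c[...,1]-.251)<.04)&(c[...,2]>.068)&(c[...,2]<.1)
    print(nm,'vial top',c[v].mean(0).round(4),c[v].max(0).round(4),np.ptp(c[v],0).round(3))
print(state()['time'])
E
```

```text
free 0.09358536006991042
wrist vial top [0.5919 0.249  0.0794] [0.6036 0.2623 0.0827] [0.023 0.024 0.015]
scene vial top [0.5942 0.2481 0.0765] [0.6042 0.2604 0.0807] [0.026 0.024 0.012]
38.2583
```

View pics/w6.png

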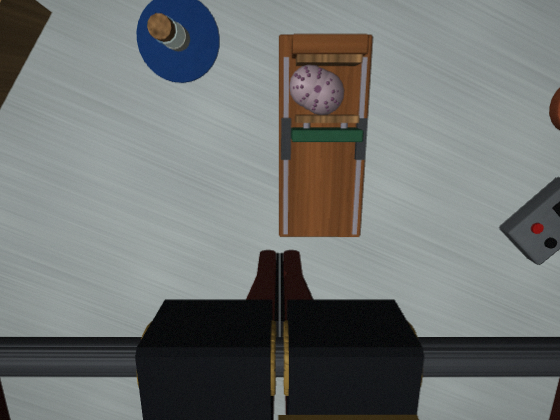

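The vial stands upright on the mat, with its cork top at 0.08 m and image position (160,27). The shell is held between both pads at (317,90), and the robot is clear of everything.

```bash
python3 -c "
from bench import *
print(job_done())"
```

```text
the job is handed in; nothing more can be done
None
```

The job is handed in after about 38 s of robot time: the vial stands upright on the blue mat, and the jaw holds the shell at an estimated 3 N (from the rise in wrist force while pushing); the robot touched none of the other things on the bench.

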